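Square a picture frame into the jig and bolt it in

TASK

Put the sunflower picture frame, picture side up, into the jig and push it square and flush into the corner of the two wooden fences, long side against the left fence and short side against the far one (as the robot sees it). Then slide the red-knobbed bolt past the frame's free short side, fully home into its keeper, so that the frame is locked in. Leave the blue-flower frame and the other things on the table where they are.

Things in the scene. Friction and masses are not known exactly. Their poses are not given: they have to be found in the camera images.
- jig: Squaring jig, fixed. Origin: inner corner of its two plywood fences, at table level. Fences 20 mm thick, top 30 mm above the table: far fence, inner face x = 0, y -110 to 20 mm; left fence, inner face y = 0, x -115 to 20. Green floor plate 4 mm thick; the bay is open to -x and -y. A frame fully home covers x -120 to 0, y -90 to 0, its origin at (-60, -45, 4) mm.
- jig_guide (a point): Centre of the bolt's two dark steel guides, at (-130, -157, 14) mm in the jig's frame, on the bolt's line, which runs along the jig's y. The guides reach y -176 to -139 and stand 28 mm above the table. They sit on an arm of the floor plate, 4 mm thick, x -165 to -110, y -335 to -115.
- jig_keeper (a point): Centre of the dark steel keeper that takes the bolt, at (-130, 22, 14) mm in the jig's frame, near the left fence's near end. It covers x -145 to -115, y 7 to 37, and is 30 mm high.
- sunflower: The frame to fix: dark wooden frame, yellow sunflower with brown heart on white. 120 mm (its x) by 90 (its y) by 22 high, bars 15 mm wide; opening 90 by 60 mm, its floor (the picture) 4 mm above the underside. Origin: centre of the underside, z up through the picture. About 0.18 kg. May go in either way round (half turn).
- cornflower: Bystander: a frame of the same make and size with a blue flower with a white heart. Origin: centre of the underside.
- bolt (a joint): Slide of the bolt in m: 0 drawn back, 0.140 fully home in the keeper; it moves along the jig's +y and takes about 3 N. It starts drawn back or nearly so.
- bolt_knob (a point): On the axis of the bolt's upright red knob, 16 mm diameter, standing from 16 to 56 mm above the table; this point is 46 mm above the table. It moves with the bolt: in the jig's frame at x = -130, y = -312 mm + joint value.
- bolt_tip (a point): Tip of the bolt's steel bar (12 mm diameter) on its axis: in the jig's frame at x = -130, y = -115 mm + joint value.
- tape: Bystander: green tape roll, 60 mm across, 19 mm high. Origin: centre of the underside.
- glue: Bystander: white glue bottle with an orange cap, 48 mm across, 115 mm high. Origin: centre of the underside.
- cup: Bystander: black cup, 74 mm across, 75 mm high. Origin: centre of the underside.
- bowl: Bystander: red bowl, 90 mm across, 50 mm high. Origin: centre of the underside.
- screwdriver: Bystander: screwdriver lying on the table.

How it is judged:
On the way, in this order (a step that is already met when the one before it is completed fails the run):
1. the sunflower frame lies in the jig, square and flush in the fence corner, the bolt still drawn back (x of sunflower in the frame of jig between -0.0625 and -0.0575 m and y of sunflower in the frame of jig between -0.0475 and -0.0425 m and z of sunflower in the frame of jig between 0.001 and 0.007 m and angle between the x axis of sunflower and the x axis of jig, either way round below 0.025 rad and angle between sunflower's own z axis and vertical below 0.04 rad and value of joint bolt below 0.05 m), for 0.2 s.
2. the bolt is slid fully home with the frame still flush (x of sunflower in the frame of jig between -0.0625 and -0.0575 m and y of sunflower in the frame of jig between -0.0475 and -0.0425 m and z of sunflower in the frame of jig between 0.001 and 0.007 m and angle between the x axis of sunflower and the x axis of jig, either way round below 0.025 rad and angle between sunflower's own z axis and vertical below 0.04 rad and value of joint bolt above 0.134 m), for 0.2 s.
At the end, for the whole second after the job is handed in: The sunflower frame lies flat on the jig floor, picture up, its long side along the left fence, within 2.5 mm of both fences and within 0.025 rad of square, at rest, and the bolt is home in its keeper (joint above 0.134 of 0.140 m) (all of step 2 and linear speed of sunflower below 0.01 m/s); the robot touches nothing.
It fails at once if the blue-flower frame is shifted by more than 30 mm (distance of cornflower from where it was at the start of the episode above 0.03 m).
It fails at once if another bystander (tape roll, glue bottle, cup, bowl or screwdriver) is shifted by more than 30 mm (distance of any of tape, glue, cup, bowl, screwdriver from where it was at the start of the episode above 0.03 m).
It also fails if it takes over 62 s, if anything falls off the work surface, if the arm or the gripper's body presses on something with over 40 N, if the wrist force passes 120 N, or if a joint passes its speed limit or range.

ROBOT

A 6-joint arm with a two-finger parallel gripper is mounted at the origin on the work surface. World frame = base frame: x ahead of the robot, y to its left, z up, the work surface at z = 0. Lengths are in m, angles in rad, forces in N, time in s.
With the tool pointing down it reaches from about 0.375 to 0.975 m from the base axis. Payload 3.8 kg.
Tool frame: the origin (TCP) lies at the very end of the fingers, on their centre line; the grasp point (between the pads) lies 19 mm behind it; z points along the fingers, y is the line along which they close (so a half turn about z gives the same grasp; the last joint's range is limited). The gripper opens to 85 mm and grips with 20 to 120 N. Pads are 22 mm wide; open, the fingers measure 114 mm over their backs; the gripper's body (76 mm by 85 mm) begins 54 mm behind the grasp point. The pads swing forward as they close: fully open they stand 13 mm farther back than shut.
Start: joints at [-1.357, 0.264, 1.604, -0, 1.274, -0.037], TCP at [0.168, -0.654, 0.231] pointing down, gripper open.
Joint ranges: [-2.63, 2.63], [-0.94, 2.18], [0.31, 2.57], [-1.31, 4.45], [0, 2.66], [-2.55, 2.55]. Speed limits (rad/s): [2.57, 2.57, 3.14, 3.14, 3.14, 3.14].

INTERFACE

Orientations are given as a rotation vector (axis times angle).
In Python, from workcell import bot, vision gives the robot as it stands. The module is installed in compiled form; this text tells all that it offers.
- The arm moves only by the tool play_rows, never from a script. Its argument "moves" is a list that holds one entry, the list of rows, each a list of 7 numbers: the turn, a rotation vector about the tool's x, y, z as a fraction of full scale, then the shift along the tool's x, y, z as a fraction of full scale, then the finger opening in mm, from 0 to 85.4. In form: [[[ax, ay, az, x, y, z, jaw], ...]]. A call has 1 to 5 rows; each row shifts and turns the commanded pose from where the row before left it, along the tool's axes as they then stand; what a row does not reach is not made up. Full scale, the value 1, is 0.1 m for a shift and 0.5 rad for a turn. A row lasts 1/12 s, in which the tool goes at most 41.7 mm and 7.16 degrees, less where a joint would pass 70% of its speed; a pose out of reach is approached as far as the arm can. A call with a number of a shift or a turn outside -1 to 1 is refused whole. A call with a gripper value outside its range is refused whole. The fingers move at their own pace and stop on an object; "newtons" is the grip in N (left out, the last holds). Time passes only in rows, so rows that do not move let the fingers close. It gives the time, the measured TCP pose, the force, the opening and the grip force at its end, in the units of the state.
- bot.read_state(): the state, without advancing time (a new reading comes with each control period).
- vision.read_camera(name): name is "side" or "top" or "wrist"; returns a dict with "image" (480x640x3 uint8, red, green, blue), "depth" (480x640 float32, m along the optical axis (not along the pixel's ray), 0 where there is no reading), "K" (3x3 intrinsics, pixels), "R" (3x3) and "t" (3): a world point X has camera coordinates R X + t. Camera axes: x right, y down, z forward; pixel columns grow to the right and rows downward; lengths in m; the calibration is good to about 2 mm. The wrist camera is an equidistant fisheye: a pixel r from the principal point sees the ray r / f radians off the axis. A picture is of the moment at which its call begins.
- bot.finish_job(): hands the job in; it is judged then, once.
The state is a dict: "time": time; "q": joint angles; "joint_vel": joint speeds; "joint_torque": joint torques, N m; "tool_pos": TCP position; "tcp_rot": TCP orientation; "wrist_force": force on the tool from outside, world axes, zero at the start; "torque": the same for the moment, N m; "width": opening from 0.0 (shut) to 1.0 (fully open); "grip_force": force on a finger pad.
Only numpy, scipy, OpenCV 4.12 (cv2) and the standard library are available. Lean on these libraries where they do the work, as an engineer would, in place of code of your own. Each camera call takes 0.05 s, during which the arm holds its last target. There are 200 camera calls.

## Working session

There is one attempt and no reset: what is moved stays moved. The work goes in short steps, Python scripts to look and compute and a tool call to move; the robot and the scene stay as the last step left them, time stands still between calls to the robot, and variables do not carry over. Pictures are saved under pics/ and viewed, at most 10 in all, crops included, and the job is handed in when it is done.

Besides the shell and the picture viewer there is one more tool, called as a command line: name --argument value ..., lists and objects as JSON in quotes. play_rows: Moves the arm, as the interface text tells. Its arguments: {"type":"object","properties":{"moves":{"type":"array","items":{"type":"array","items":{"type":"array","items":{"type":"number"}}}},"newtons":{"type":"number"}},"required":["moves"]}

```bash
mkdir -p pics; python3 - <<'E'
from workcell import bot, vision
import cv2,numpy as np
s=bot.read_state();print(s)
for n in("top","side"):
    c=vision.read_camera(n);cv2.imwrite(f"pics/{n}0.png",c["image"][...,::-1]);np.savez(f"{n}0.npz",**c)
    print(n,c["K"].tolist(),np.round(c["R"],3).tolist(),c["t"], -c["R"].T@c["t"])
E
```

```text
{'time': 0.0, 'q': array([-1.35690965e+00,  2.64778554e-01,  1.60538677e+00, -3.48783790e-05,
        1.27371368e+00, -3.68902067e-02]), 'joint_vel': array([ 0.0007631 ,  0.00020399, -0.00062719,  0.00119083,  0.0003117 ,
        0.00149966]), 'joint_torque': array([ 2.28880701e-03, -5.15109229e+01, -3.67315578e+01,  3.37048441e-04,
        1.30540301e-02, -9.58843032e-07]), 'tool_pos': array([ 0.16734122, -0.65316085,  0.22993803]), 'tcp_rot': array([-3.11466989e+00, -3.92619516e-01,  3.69313340e-04]), 'wrist_force': array([-0.86292859, -0.34226216,  0.59788435]), 'torque': array([ 0.01191399,  0.0114846 , -0.00351945]), 'grip_force': 0.0, 'width': 0.9965576951920502}
top [[442.3553549294197, 0.0, 325.3007874331265], [0.0, 442.3553549294197, 240.08044658519333], [0.0, 0.0, 1.0]] [[-0.007, -1.0, -0.018], [-0.985, 0.01, -0.17], [0.17, 0.017, -0.985]] [0.06498483 0.55718742 0.98772795] [0.38186804 0.04254999 1.0689498 ]
side [[557.9971418829043, 0.0, 322.04227482650793], [0.0, 557.9971418829043, 236.90604132218596], [0.0, 0.0, 1.0]] [[-0.821, -0.571, 0.004], [-0.305, 0.432, -0.848], [0.483, -0.698, -0.529]] [0.4780455  0.21373292 0.90486851] [0.02089692 0.81187439 0.6583461 ]
```

View pics/top0.png

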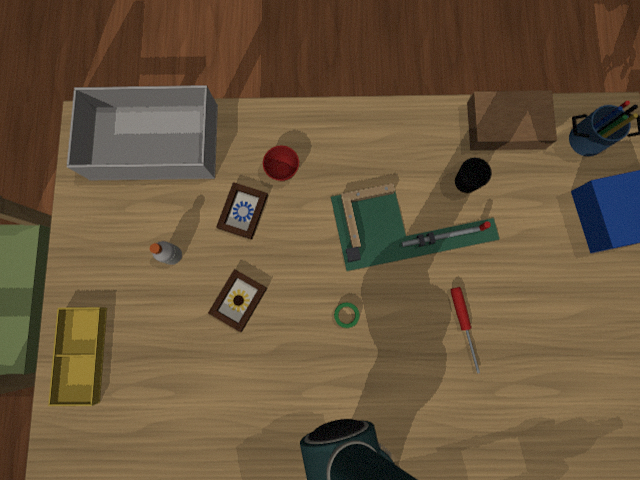

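View pics/side0.png

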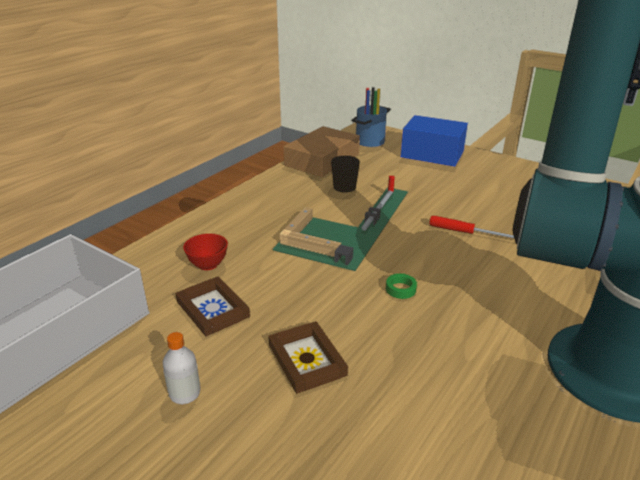

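The top view shows the sunflower frame at about px (238,300), the blue frame at (242,211), the jig corner near (345,190), the keeper at (354,254) and the red knob at (486,226). The side view shows the sunflower frame at (308,356), the fences around (310,240) and the knob at (391,183).

```bash
cat > h.py <<'E'
import numpy as np,cv2
from scipy.spatial.transform import Rotation as Rot
def load(n):
    c=dict(np.load(n+"0.npz"));return c
def cloud(c):
    v,u=np.mgrid[:480,:640];d=c["depth"]
    P=np.stack([(u-c["K"][0,2])/c["K"][0,0]*d,(v-c["K"][1,2])/c["K"][1,1]*d,d],-1)
    return (P-c["t"])@c["R"]
def ray(c,u,v):
    o=-c["R"].T@c["t"];d=c["R"].T@np.linalg.inv(c["K"])@[u,v,1];return o,d
def onplane(c,pts,z):
    r=[]
    for u,v in pts:
        o,d=ray(c,u,v);r.append((o+d*(z-o[2])/d[2])[:2])
    return np.array(r)
def tri(c1,p1,c2,p2):
    A=np.zeros((3,3));b=np.zeros(3)
    for c,p in((c1,p1),(c2,p2)):
        o,d=ray(c,*p);d/=np.linalg.norm(d);M=np.eye(3)-np.outer(d,d);A+=M;b+=M@o
    return np.linalg.solve(A,b)
def blob(m,box):
    k=np.zeros(m.shape,np.uint8);x0,y0,x1,y1=box;k[y0:y1,x0:x1]=m[y0:y1,x0:x1]
    n,l,s,ce=cv2.connectedComponentsWithStats(k)
    i=1+np.argmax(s[1:,4]);return (l==i),ce[i],s[i]
E
python3 - <<'E'
from h import *
T,S=load("top"),load("side")
boxes={"top":(195,260,280,345),"side":(255,310,360,400)}
Y={}
for n,c in(("top",T),("side",S)):
    P=cloud(c);hsv=cv2.cvtColor(c["image"],cv2.COLOR_RGB2HSV);H,s,V=[hsv[...,i].astype(int) for i in range(3)]
    yel=((H>18)&(H<34)&(s>150)&(V>120)).astype(np.uint8)
    m,ce,st=blob(yel,boxes[n]);Y[n]=cv2.minEnclosingCircle(np.argwhere(m)[:,::-1].astype(np.float32))[0]
    print(n,"yellow",Y[n],st)
    fr=((V<95)).astype(np.uint8);m,ce,st=blob(fr,boxes[n]);print(" frame px",st)
    Q=P[m];print(" z pct",np.percentile(Q[:,2],[5,25,50,75,95]).round(4))
    q=Q[(Q[:,2]>.017)&(Q[:,2]<.028)]
    r=cv2.minAreaRect(q[:,:2].astype(np.float32)*1000);print(" rect depth",r)
    if n=="top":
        con=cv2.findContours(m.astype(np.uint8),cv2.RETR_EXTERNAL,cv2.CHAIN_APPROX_NONE)[0][0][:,0]
        print(" rect plane22",cv2.minAreaRect((onplane(c,con,.022)*1000).astype(np.float32)))
    red=(((H<6)|(H>174))&(s>150)&(V>70)).astype(np.uint8)
    m,ce,st=blob(red,(475,215,500,240) if n=="top" else (380,170,400,196));print(" red",ce,st,P[m].mean(0),P[m][:,2].max());Y[n+"r"]=ce
    # fences/keeper points
    B=(320,170,420,265) if n=="top" else (265,200,365,275)
    sub=np.zeros((480,640),bool);sub[B[1]:B[3],B[0]:B[2]]=1
    f=sub&(P[...,2]>.026)&(P[...,2]<.036)
    tan=f&(s>50)&(V>110);dk=f&(V<90)
    print(" tan",tan.sum(),"dark",dk.sum(),P[dk].mean(0),cv2.minAreaRect(P[dk][:,:2].astype(np.float32)*1000) if dk.sum() else 0)
    q=P[tan];
    print(" tan z",np.median(q[:,2]),"bbox",q.min(0),q.max(0))
    np.save(n+"tan.npy",q)
    g=((H>60)&(H<95)&(s>90)&(V<140)).astype(np.uint8)
    m,ce,st=blob(g,(320,170,510,280) if n=="top" else (265,180,420,275))
    q=P[m&(P[...,2]<.012)];print(" green",st,np.median(q[:,2]))
    con=cv2.findContours(m.astype(np.uint8),cv2.RETR_EXTERNAL,cv2.CHAIN_APPROX_NONE)[0];con=max(con,key=len)
    ap=cv2.approxPolyDP(con,3,True)[:,0];print(ap.tolist());print((onplane(c,ap,.004)*1000).round(0).tolist())
print("flower tri",tri(T,Y["top"],S,Y["side"]),"knob tri",tri(T,Y["topr"],S,Y["sider"]))
E
```

```text
top yellow (240.0, 307.0) [233 303  15   8  39]
 frame px [ 208  269   59   63 1162]
 z pct [0.0031 0.0186 0.0205 0.022  0.0238]
 rect depth ((420.763427734375, 270.2816467285156), (90.93899536132812, 120.0153579711914), 60.0313720703125)
 rect plane22 ((421.2354431152344, 268.47637939453125), (93.44068908691406, 121.97834014892578), 60.1115837097168)
 red [485.03636364 225.63636364] [480 222  11   8  55] [ 0.58824999 -0.31410695  0.04748376] 0.05854904118502367
 tan 680 dark 165 [ 0.53275258 -0.01110322  0.02882197] ((597.260986328125, -72.53054809570312), (161.4928436279297, 176.69696044921875), 4.204082489013672)
 tan z 0.028761785685317336 bbox [ 0.54586136 -0.1073815   0.02602878] [0.69855277 0.01916899 0.03466612]
 green [ 331  193  168   77 4800] 0.0027379145575506377
[[331, 197], [347, 269], [498, 238], [493, 220], [431, 231], [435, 234], [489, 220], [491, 226], [482, 232], [449, 237], [430, 245], [427, 242], [422, 247], [401, 247], [402, 240], [419, 234], [404, 235], [394, 193], [352, 202], [361, 258], [348, 263], [345, 248], [350, 243], [340, 195]]
[[674.0, 46.0], [494.0, 9
[... 1136 characters left out ...]
360, 236], [356, 232], [360, 232], [362, 223], [356, 228], [313, 219], [302, 231], [353, 246], [354, 257], [347, 266], [340, 261], [335, 264], [326, 256], [280, 248], [279, 244], [274, 249], [354, 269]]
[[566.0, -351.0], [594.0, -344.0], [574.0, -236.0], [537.0, -181.0], [549.0, -179.0], [549.0, -129.0], [538.0, -106.0], [554.0, -120.0], [551.0, -102.0], [567.0, -111.0], [560.0, -117.0], [577.0, -153.0], [576.0, -126.0], [680.0, -103.0], [669.0, -45.0], [542.0, -58.0], [517.0, -24.0], [512.0, 13.0], [533.0, 6.0], [536.0, 21.0], [567.0, 7.0], [665.0, 39.0], [677.0, 27.0], [673.0, 49.0], [494.0, 13.0]]
flower tri [0.41352679 0.27052299 0.005715  ] knob tri [ 0.59219305 -0.3175054   0.03574967]
```

```bash
python3 - <<'E'
from h import *
for n in("top","side"):
    q=np.load(n+"tan.npy")[:,:2];a=np.radians(10.8)
    for it in range(3):
        ex=np.array([np.cos(a),np.sin(a)]);ey=np.array([-ex[1],ex[0]])
        X,Y=q@ex,q@ey
        xm,ym=np.percentile(X,99.5),np.percentile(Y,99.5)  # outer faces
        L=(Y>ym-24)&False
        L=(X<xm-.03)&(Y>ym-.03);F=(Y<ym-.03)&(X>xm-.03)
        aL=np.polyfit(X[L],Y[L],1)[0];aF=-np.polyfit(Y[F],X[F],1)[0]
        da=(np.arctan(aL)+np.arctan(aF))/2;a+=da
        x0=np.median(X[F])-.01;y0=np.median(Y[L])-.01
        print(n,"yaw",np.degrees(a).round(2),np.degrees([aL,aF]).round(2),"corner",(x0*ex+y0*ey).round(4),
          "widths",np.ptp(np.percentile(Y[L],[3,97])),np.ptp(np.percentile(X[F],[3,97])),"inner",np.percentile(X[F],2),np.percentile(Y[L],2),x0,y0)
E
```

```text
top yaw 11.66 [0.83 0.9 ] corner [ 0.6593 -0.002 ] widths 0.017977816796912724 0.018466432622250006 inner 0.6484594276058077 -0.1245166368737527 0.6472808221650375 -0.12551095360836512
top yaw 11.7 [0.01 0.06] corner [ 0.6586 -0.0011] widths 0.01787487959137657 0.018454223395118707 inner 0.6456969781867893 -0.13327863022910622 0.6447335869538885 -0.13425171189181453
top yaw 11.7 [-0.03  0.03] corner [ 0.6585 -0.0011] widths 0.017888129263101862 0.01847387555759261 inner 0.6455734824229314 -0.13364762445088343 0.6446192548818406 -0.13460341409845503
side yaw 11.41 [0.29 0.93] corner [0.6599 0.0028] widths 0.021098310262606487 0.020569741180486156 inner 0.6498277761782008 -0.12417139460862303 0.6487706213241032 -0.1209343763022605
side yaw 11.43 [-0.29  0.35] corner [0.6592 0.003 ] widths 0.021176524416505638 0.020423211499870808 inner 0.6480414706034874 -0.1304340163770048 0.6467548316916947 -0.1273688304138162
side yaw 11.47 [-0.24  0.32] corner [0.6591 0.0031] widths 0.021184254605241398 0.02041636176055761 inner 0.6479455222289329 -0.1307360180921224 0.6466435841387175 -0.12759700763398907
```

```bash
cat >> h.py <<'E'
def jig(x,y,c=(.659,.001),a=11.6):
    a=np.radians(a);return np.array(c)+[np.cos(a)*x-np.sin(a)*y,np.sin(a)*x+np.cos(a)*y]
def plan(poses,p,R,jaw,nd=3):
    """poses: list of (xyz, yaw of tool y in rad); prints rows"""
    out=[]
    for q,yaw in poses:
        y=np.array([np.cos(yaw),np.sin(yaw),0]);z=np.array([0,0,-1.]);Rt=np.stack([np.cross(y,z),y,z],1)
        d=R.T@(np.array(q)-p)/.1;w=Rot.from_matrix(R.T@Rt).as_rotvec()/.5
        row=[round(float(v),nd)+0. for v in (*w,*d)];out.append(row+[jaw])
        p=p+R@np.array(row[3:])*.1;R=R@Rot.from_rotvec(np.array(row[:3])*.5).as_matrix()
    for i in range(0,len(out),5):print(out[i:i+5])
    print("max shift",max(np.linalg.norm(r[3:6]) for r in out),"turn",max(np.linalg.norm(r[:3]) for r in out))
    return p,R
def now():
    from workcell import bot
    s=bot.read_state();return s["tool_pos"],Rot.from_rotvec(s["tcp_rot"]).as_matrix(),s
def line(p,yaw0,q,yaw1,n):
    return [(np.array(p)+(np.array(q)-p)*i/n,yaw0+(yaw1-yaw0)*i/n) for i in range(1,n+1)]
def yawof(R):return np.arctan2(R[1,1],R[0,1])
E
python3 - <<'E'
from h import *
p,R,s=now();n=35
t0,r0=np.arctan2(p[1],p[0]),np.hypot(*p[:2]);g=(.4028,.239);t1,r1=np.arctan2(g[1],g[0]),np.hypot(*g)
y0=yawof(R);f=[i/n for i in range(1,n+1)]
plan([((*( (r0+(r1-r0)*k)*np.array([np.cos(t0+(t1-t0)*k),np.sin(t0+(t1-t0)*k)])),p[2]+(.12-p[2])*k),y0+(np.radians(60)-y0)*k) for k in f],p,R,40,2)
E
```

```text
[[0.0, 0.0, -0.14, 0.35, -0.07, 0.03, 40], [0.0, 0.0, -0.13, 0.36, -0.06, 0.03, 40], [0.0, 0.0, -0.14, 0.35, -0.06, 0.03, 40], [0.0, 0.0, -0.13, 0.34, -0.05, 0.04, 40], [0.0, 0.0, -0.14, 0.35, -0.05, 0.03, 40]]
[[0.0, 0.0, -0.13, 0.34, -0.04, 0.03, 40], [0.0, 0.0, -0.14, 0.34, -0.04, 0.03, 40], [0.0, 0.0, -0.13, 0.34, -0.03, 0.03, 40], [0.0, 0.0, -0.14, 0.33, -0.03, 0.04, 40], [0.0, 0.0, -0.13, 0.34, -0.02, 0.03, 40]]
[[0.0, 0.0, -0.14, 0.33, -0.02, 0.03, 40], [0.0, 0.0, -0.13, 0.32, -0.02, 0.03, 40], [0.0, 0.0, -0.14, 0.33, -0.01, 0.03, 40], [0.0, 0.0, -0.13, 0.32, -0.01, 0.04, 40], [0.0, 0.0, -0.14, 0.31, 0.0, 0.03, 40]]
[[0.0, 0.0, -0.13, 0.32, 0.0, 0.03, 40], [0.0, 0.0, -0.14, 0.31, 0.01, 0.03, 40], [0.0, 0.0, -0.13, 0.31, 0.01, 0.03, 40], [0.0, 0.0, -0.14, 0.3, 0.01, 0.04, 40], [0.0, 0.0, -0.14, 0.31, 0.01, 0.03, 40]]
[[0.0, 0.0, -0.13, 0.29, 0.03, 0.03, 40], [0.0, 0.0, -0.14, 0.3, 0.02, 0.03, 40], [0.0, 0.0, -0.13, 0.29, 0.03, 0.03, 40], [0.0, 0.0, -0.14, 0.29, 0.03, 0.04, 40], [0.0, 0.0, -0.13, 0.29, 0.03, 0.03, 40]]
[[0.0, 0.0, -0.14, 0.28, 0.04, 0.03, 40], [0.0, 0.0, -0.13, 0.28, 0.04, 0.03, 40], [0.0, 0.0, -0.14, 0.27, 0.04, 0.03, 40], [0.0, 0.0, -0.13, 0.27, 0.05, 0.04, 40], [0.0, 0.0, -0.14, 0.27, 0.05, 0.03, 40]]
[[0.0, 0.0, -0.13, 0.26, 0.05, 0.03, 40], [0.0, 0.0, -0.14, 0.26, 0.05, 0.03, 40], [0.0, 0.0, -0.13, 0.26, 0.06, 0.03, 40], [0.0, 0.0, -0.14, 0.25, 0.05, 0.04, 40], [0.0, 0.0, -0.13, 0.25, 0.07, 0.03, 40]]
max shift 0.3661966684720111 turn 0.14
```

play_rows --moves '[[[0,0,-0.14,0.35,-0.07,0.03,40],[0,0,-0.13,0.36,-0.06,0.03,40],[0,0,-0.14,0.35,-0.06,0.03,40],[0,0,-0.13,0.34,-0.05,0.04,40],[0,0,-0.14,0.35,-0.05,0.03,40]]]' --newtons 60

```text
time: 0.52
tool_pos: [0.3193, -0.5603, 0.2143]
tcp_rot: [-3.003, -0.918, 0.0]
wrist_force: [0.9, 1.0, -0.3]
width: 0.467
grip_force: 0.0
```

play_rows --moves '[[[0,0,-0.13,0.34,-0.04,0.03,40],[0,0,-0.14,0.34,-0.04,0.03,40],[0,0,-0.13,0.34,-0.03,0.03,40],[0,0,-0.14,0.33,-0.03,0.04,40],[0,0,-0.13,0.34,-0.02,0.03,40]]]'

```text
time: 0.93
tool_pos: [0.4348, -0.4363, 0.1984]
tcp_rot: [-2.808, -1.407, 0.0]
wrist_force: [0.2, -0.4, 0.6]
width: 0.467
grip_force: 0.0
```

play_rows --moves '[[[0,0,-0.14,0.33,-0.02,0.03,40],[0,0,-0.13,0.32,-0.02,0.03,40],[0,0,-0.14,0.33,-0.01,0.03,40],[0,0,-0.13,0.32,-0.01,0.04,40],[0,0,-0.14,0.31,0,0.03,40]]]'

```text
time: 1.35
tool_pos: [0.5076, -0.2929, 0.1824]
tcp_rot: [-2.529, -1.862, 0.0]
wrist_force: [0.4, -0.2, 0.0]
width: 0.468
grip_force: 0.0
```

play_rows --moves '[[[0,0,-0.13,0.32,0,0.03,40],[0,0,-0.14,0.31,0.01,0.03,40],[0,0,-0.13,0.31,0.01,0.03,40],[0,0,-0.14,0.3,0.01,0.04,40],[0,0,-0.14,0.31,0.01,0.03,40]]]'

```text
time: 1.77
tool_pos: [0.5376, -0.1418, 0.1666]
tcp_rot: [-2.178, -2.263, 0.0]
wrist_force: [0.5, 0.9, -0.7]
width: 0.469
grip_force: 0.0
```

play_rows --moves '[[[0,0,-0.13,0.29,0.03,0.03,40],[0,0,-0.14,0.3,0.02,0.03,40],[0,0,-0.13,0.29,0.03,0.03,40],[0,0,-0.14,0.29,0.03,0.04,40],[0,0,-0.13,0.29,0.03,0.03,40]]]'

```text
time: 2.18
tool_pos: [0.5266, 0.0039, 0.1507]
tcp_rot: [-1.77, -2.595, 0.0]
wrist_force: [-0.1, 1.5, 0.4]
width: 0.468
grip_force: 0.0
```

play_rows --moves '[[[0,0,-0.14,0.28,0.04,0.03,40],[0,0,-0.13,0.28,0.04,0.03,40],[0,0,-0.14,0.27,0.04,0.03,40],[0,0,-0.13,0.27,0.05,0.04,40],[0,0,-0.14,0.27,0.05,0.03,40]]]'

```text
time: 2.6
tool_pos: [0.4793, 0.1337, 0.1347]
tcp_rot: [-1.306, -2.857, 0.0]
wrist_force: [-0.5, 0.6, 0.4]
width: 0.466
grip_force: 0.0
```

play_rows --moves '[[[0,0,-0.13,0.26,0.05,0.03,40],[0,0,-0.14,0.26,0.05,0.03,40],[0,0,-0.13,0.26,0.06,0.03,40],[0,0,-0.14,0.25,0.05,0.04,40],[0,0,-0.13,0.25,0.07,0.03,40]]]'

```text
time: 3.02
tool_pos: [0.4021, 0.2391, 0.1187]
tcp_rot: [-0.811, -3.034, 0.001]
wrist_force: [-0.1, 0.2, -0.1]
width: 0.465
grip_force: 0.0
```

```bash
python3 - <<'E'
from h import *
from workcell import vision
c=vision.read_camera("wrist");np.savez("wrist0.npz",**c);im=c["image"].copy()
f=c["K"][0,0]
def proj(X):
    q=c["R"]@X+c["t"];r=np.hypot(q[0],q[1]);th=np.arctan2(r,q[2]);return (c["K"][0,2]+f*th*q[0]/r,c["K"][1,2]+f*th*q[1]/r)
e=np.array([np.cos(np.radians(-30)),np.sin(np.radians(-30))]);ey=np.array([-e[1],e[0]])
for a,b in((60,45),(-60,45),(-60,-45),(60,-45),(45,30),(-45,30),(-45,-30),(45,-30)):
    X=np.array([*(np.array([.4215,.2715])+e*a/1e3+ey*b/1e3),.022]);u,v=proj(X);cv2.circle(im,(int(u+.5),int(v+.5)),3,(0,255,0),1)
cv2.imwrite("pics/w0.png",im[...,::-1])
p,R,s=now();print(p,np.degrees(yawof(R)),s["q"])
E
```

```text
[0.39884823 0.24121423 0.11780772] 60.270112185236904 [ 0.48819548 -0.02886258  2.1516182   0.003582    1.02233849 -0.56558637]
```

View pics/w0.png

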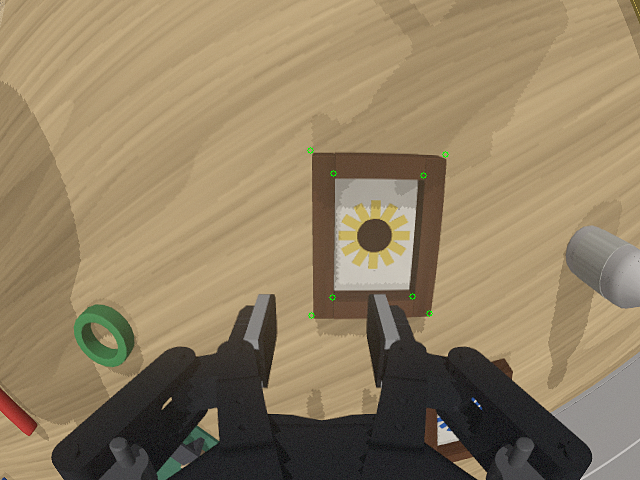

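```bash
python3 - <<'E'
from h import *
p,R,s=now();y=yawof(R);print(p,np.degrees(y))
g=(.4028,.239);yt=np.radians(60)
plan([((*g,.085),yt),((*g,.05),yt),((*g,.03),yt),((*g,.017),yt),((*g,.007),yt)],p,R,40,2)
E
```

```text
[0.39884823 0.24121423 0.11780772] 60.270112185236904
[[0.0, -0.01, 0.01, -0.05, 0.0, 0.33, 40], [0.0, 0.0, 0.0, 0.0, 0.0, 0.35, 40], [0.0, 0.0, 0.0, 0.0, 0.0, 0.2, 40], [0.0, 0.0, 0.0, 0.0, 0.0, 0.13, 40], [0.0, 0.0, 0.0, 0.0, 0.0, 0.1, 40]]
max shift 0.35 turn 0.01414213562373095
```

play_rows --moves '[[[0,0,0.01,-0.05,0,0.33,40],[0,0,0,0,0,0.35,40],[0,0,0,0,0,0.2,40],[0,0,0,0,0,0.13,40],[0,0,0,0,0,0,40]]]'

```text
time: 3.48
tool_pos: [0.4044, 0.2341, 0.0147]
tcp_rot: [-0.823, -3.026, 0.008]
wrist_force: [-0.1, 0.0, 0.0]
width: 0.467
grip_force: 0.0
```

play_rows --moves '[[[0,0,0,0,0,0.05,40],[0,0,0,0,0,0.03,40],[0,0,0,0,0,0,40]]]'

```text
time: 3.73
tool_pos: [0.4083, 0.236, 0.0107]
tcp_rot: [0.824, 3.031, 0.001]
wrist_force: [0.0, -0.3, 0.2]
width: 0.466
grip_force: 0.0
```

play_rows --moves '[[[0,0,0,0,0,0.03,40],[0,0,0,0,0,0,10],[0,0,0,0,0,0,10],[0,0,0,0,0,0,10],[0,0,0,0,0,0,10]]]' --newtons 60

```text
time: 4.15
tool_pos: [0.4083, 0.2362, 0.008]
tcp_rot: [0.824, 3.031, 0.001]
wrist_force: [-0.6, -0.4, 4.1]
width: 0.157
grip_force: 60.3
```

play_rows --moves '[[[0,0,0,0,0,0,10],[0,0,0,0,0,0,10],[0,0,0,0,0,0,10]]]'

```text
time: 4.4
tool_pos: [0.4083, 0.2361, 0.008]
tcp_rot: [0.824, 3.031, 0.001]
wrist_force: [-0.7, -0.0, 5.9]
width: 0.157
grip_force: 60.5
```

```bash
cat > log.py <<'E'
from h import *
A=[[-.14,.35,-.07],[-.13,.36,-.06],[-.14,.35,-.06],[-.13,.34,-.05],[-.14,.35,-.05],[-.13,.34,-.04],[-.14,.34,-.04],[-.13,.34,-.03],[-.14,.33,-.03],[-.13,.34,-.02],[-.14,.33,-.02],[-.13,.32,-.02],[-.14,.33,-.01],[-.13,.32,-.01],[-.14,.31,0],[-.13,.32,0],[-.14,.31,.01],[-.13,.31,.01],[-.14,.3,.01],[-.14,.31,.01],[-.13,.29,.03],[-.14,.3,.02],[-.13,.29,.03],[-.14,.29,.03],[-.13,.29,.03],[-.14,.28,.04],[-.13,.28,.04],[-.14,.27,.04],[-.13,.27,.05],[-.14,.27,.05],[-.13,.26,.05],[-.14,.26,.05],[-.13,.26,.06],[-.14,.25,.05],[-.13,.25,.07],[.01,-.05,0]]
p=np.array([.168,-.654]);a=-1.320
for t,x,y in A:
    ey=np.array([np.cos(a),np.sin(a)]);ex=np.array([-ey[1],ey[0]])
    p=p+.1*(x*ex+y*ey);a-=t*.5
print("commanded",p,np.degrees(a))
E
python3 log.py; python3 - <<'E'
from h import *
from workcell import vision
for i in range(4):
    p,R,s=now();print(p.round(4),np.degrees(yawof(R)).round(2),s["q"].round(4),s["width"],s["grip_force"]);vision.read_camera("top")
E
```

```text
commanded [0.40820342 0.23574551] 59.58761069360563
[0.4083 0.2361 0.008 ] 59.59 [ 0.4716  0.1426  2.2174  0.      0.7805 -0.5684] 0.157428993556571 60.487030148506165
[0.4083 0.2362 0.0081] 59.59 [ 4.7160e-01  1.4260e-01  2.2173e+00 -1.0000e-04  7.8050e-01 -5.6850e-01] 0.15725335175652938 60.48641324043274
[0.4083 0.2362 0.0081] 59.59 [ 0.4716  0.1426  2.2174 -0.      0.7805 -0.5684] 0.15619851414299438 60.48949420452118
[0.4083 0.2362 0.008 ] 59.59 [ 0.4716  0.1426  2.2174 -0.      0.7805 -0.5684] 0.15189971241928873 60.48697650432587
```

```bash
python3 - <<'E'
from h import *
p,R,s=now();y=yawof(R);J=jig(-.0595,-.0885);yt=np.radians(101.6);print(J)
a=line(p,y,(*p[:2],.1),y,3);b=line((*p[:2],.1),y,(*J,.1),yt,12);d=[((*J,z),yt) for z in(.075,.055,.04,.04,.04)]
plan(a+b+d,p,R,10,2)
E
```

```text
[ 0.61851067 -0.09765655]
[[0.0, 0.0, 0.0, 0.0, 0.0, -0.31, 10], [0.0, 0.0, 0.0, 0.0, 0.0, -0.3, 10], [0.0, 0.0, 0.0, 0.0, 0.0, -0.31, 10], [0.0, 0.0, -0.12, -0.29, -0.15, 0.0, 10], [0.0, 0.0, -0.12, -0.28, -0.17, 0.0, 10]]
[[0.0, 0.0, -0.13, -0.28, -0.18, 0.0, 10], [0.0, 0.0, -0.12, -0.26, -0.21, 0.0, 10], [0.0, 0.0, -0.12, -0.24, -0.21, 0.0, 10], [0.0, 0.0, -0.12, -0.23, -0.24, 0.0, 10], [0.0, 0.0, -0.13, -0.22, -0.24, 0.0, 10]]
[[0.0, 0.0, -0.12, -0.21, -0.26, 0.0, 10], [0.0, 0.0, -0.12, -0.18, -0.27, 0.0, 10], [0.0, 0.0, -0.12, -0.17, -0.28, 0.0, 10], [0.0, 0.0, -0.12, -0.15, -0.29, 0.0, 10], [0.0, 0.0, -0.13, -0.14, -0.3, 0.0, 10]]
[[0.0, 0.0, 0.0, 0.0, 0.0, 0.25, 10], [0.0, 0.0, 0.0, 0.0, 0.0, 0.2, 10], [0.0, 0.0, 0.0, 0.0, 0.0, 0.15, 10], [0.0, 0.0, 0.0, 0.0, 0.0, 0.0, 10], [0.0, 0.0, 0.0, 0.0, 0.0, 0.0, 10]]
max shift 0.33421549934136807 turn 0.13
```

play_rows --moves '[[[0,0,0,0,0,-0.1,10],[0,0,0,0,0,-0.2,10],[0,0,0,0,0,-0.3,10],[0,0,0,0,0,-0.32,10],[0,0,-0.12,-0.29,-0.15,0,10]]]'

```text
time: 5.02
tool_pos: [0.4274, 0.2128, 0.1055]
tcp_rot: [0.725, 3.05, 0.012]
wrist_force: [2.0, 0.7, -1.2]
width: 0.15
grip_force: 59.4
```

play_rows --moves '[[[0,0,-0.12,-0.28,-0.17,0,10],[0,0,-0.13,-0.28,-0.18,0,10],[0,0,-0.12,-0.26,-0.21,0,10],[0,0,-0.12,-0.24,-0.21,0,10],[0,0,-0.12,-0.23,-0.24,0,10]]]'

```text
time: 5.43
tool_pos: [0.5123, 0.0673, 0.0993]
tcp_rot: [-0.255, -3.131, -0.0]
wrist_force: [0.2, 0.8, -2.6]
width: 0.156
grip_force: 59.4
```

play_rows --moves '[[[0,0,-0.13,-0.22,-0.24,0,10],[0,0,-0.12,-0.21,-0.26,0,10],[0,0,-0.12,-0.18,-0.27,0,10],[0,0,-0.12,-0.17,-0.28,0,10],[0,0,-0.12,-0.15,-0.29,0,10]]]'

```text
time: 5.85
tool_pos: [0.6, -0.0712, 0.099]
tcp_rot: [0.223, -3.133, -0.0]
wrist_force: [0.3, 0.1, -2.7]
width: 0.157
grip_force: 59.4
```

play_rows --moves '[[[0,0,-0.13,-0.14,-0.3,0,10],[0,0,0,0,0,0.25,10],[0,0,0,0,0,0.2,10],[0,0,0,0,0,0,10],[0,0,0,0,0,0,10]]]'

```text
time: 6.27
tool_pos: [0.6157, -0.0971, 0.0524]
tcp_rot: [0.319, -3.12, -0.002]
wrist_force: [-0.8, 0.6, -1.9]
width: 0.159
grip_force: 59.5
```

```bash
python3 - <<'E'
from h import *
from workcell import vision
for n in("side","top"):
    c=vision.read_camera(n);cv2.imwrite(f"pics/{n}1.png",c["image"][...,::-1]);np.savez(f"{n}1.npz",**c)
p,R,s=now();print(p.round(4),np.degrees(yawof(R)),s["wrist_force"],s["width"])
s1=cv2.imread("pics/side1.png")[150:300,230:430];cv2.imwrite("pics/c1.png",cv2.resize(s1,(800,600),interpolation=cv2.INTER_CUBIC))
P=cloud(c);
im=c["image"].max(2)
m=(P[...,2]>.055)&(P[...,2]<.08)&(im<95);q=P[m]
print(m.sum(),cv2.minAreaRect(q[:,:2].astype(np.float32)*1000) if m.sum() else 0)
E
```

```text
[ 0.6183 -0.0972  0.0551] 101.72565670263263 [-0.45059882 -0.83147762 -1.64566894] 0.15670273425287895
2699 ((482.2585754394531, 7.79229736328125), (1300.056396484375, 881.1907958984375), 89.8271713256836)
```

View pics/c1.png

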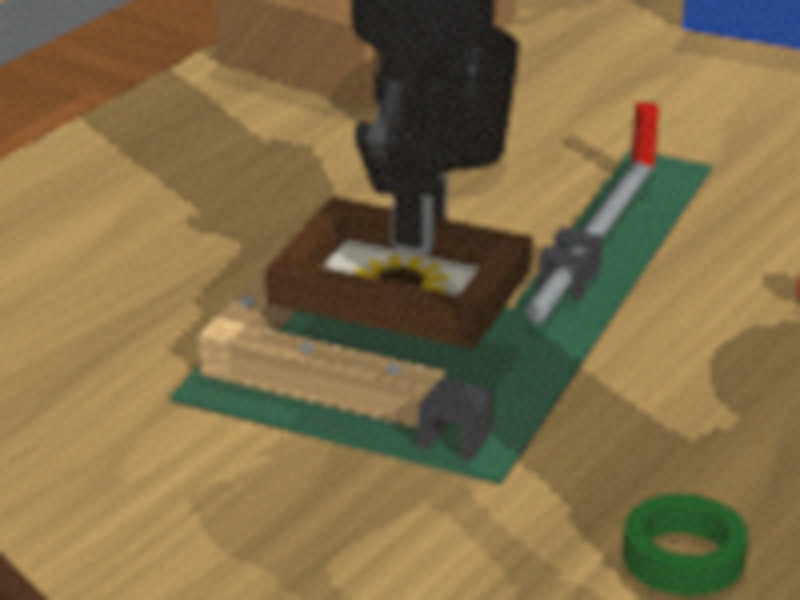

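The crop shows the frame held level above the bay, picture up, parallel to the left fence. The keeper is at crop (455,420) and the bolt is drawn back behind its guides at (570,255). Next I'll measure how the frame sits in the hand relative to the fences.

```bash
python3 - <<'E'
from h import *
c=dict(np.load("side1.npz"));P=cloud(c);hsv=cv2.cvtColor(c["image"],cv2.COLOR_RGB2HSV).astype(int)
m=np.zeros((480,640),bool);m[196:240,292:366]=1
m&=(hsv[...,1]>90)&(hsv[...,2]<110)&(hsv[...,0]<20);q=P[m];print(m.sum(),np.percentile(q[:,2],[5,25,50,75,95]).round(4))
t=q[(q[:,2]>.060)&(q[:,2]<.076)]
A=np.c_[t[:,:2]-t[:,:2].mean(0),np.ones(len(t))];k=np.linalg.lstsq(A,t[:,2],rcond=None)[0];print("tilt",k)
r=cv2.minAreaRect(t[:,:2].astype(np.float32)*1000);print(r)
ctr=np.array(r[0])/1e3
for cc,a in(((.659,.001),11.6),((.6591,.0031),11.5)):
    a=np.radians(a);d=ctr-cc;print("in jig",d@[np.cos(a),np.sin(a)],d@[-np.sin(a),np.cos(a)])
E
```

```text
1324 [0.0452 0.053  0.0616 0.0661 0.0679]
tilt [-0.00219569 -0.00358734  0.06533732]
((602.9185791015625, -57.740379333496094), (121.65143585205078, 94.71894836425781), 11.99561882019043)
in jig -0.06674736523817755 -0.04626388621799992
in jig -0.06718318303595769 -0.04841821691025075
```

play_rows --moves '[[[0,0,0,0,-0.02,0.15,10],[0,0,0,0,0,0.12,10],[0,0,0,0,0,0.08,10],[0,0,0,0,0,0.04,10],[0,0,0,0,0,0,10]]]'

```text
time: 6.78
tool_pos: [0.6173, -0.0989, 0.0141]
tcp_rot: [0.321, -3.123, -0.001]
wrist_force: [-0.1, 1.3, -2.8]
width: 0.154
grip_force: 59.4
```

play_rows --moves '[[[0,0,0,0,0,0.02,10],[0,0,0,0,0,0,10]]]'

```text
time: 6.95
tool_pos: [0.6188, -0.0994, 0.0135]
tcp_rot: [-0.32, 3.125, -0.0]
wrist_force: [-1.0, 0.4, -1.8]
width: 0.157
grip_force: 59.4
```

play_rows --moves '[[[0,0,0,0,0,0.01,10],[0,0,0,0,0,0,10]]]'

```text
time: 7.12
tool_pos: [0.6188, -0.0995, 0.0127]
tcp_rot: [-0.32, 3.124, -0.0]
wrist_force: [-0.4, 0.4, -1.7]
width: 0.154
grip_force: 59.4
```

play_rows --moves '[[[0,0,0,0,0,0.01,10],[0,0,0,0,0,0,30],[0,0,0,0,0,0,30],[0,0,0,0,0,0,30],[0,0,0,0,0,0,30]]]'

```text
time: 7.53
tool_pos: [0.6188, -0.0995, 0.0116]
tcp_rot: [-0.32, 3.125, -0.0]
wrist_force: [0.4, -0.0, -0.5]
width: 0.352
grip_force: 0.0
```

play_rows --moves '[[[0,0,0,0,0.03,0,30],[0,0,0,0,0.03,0,30],[0,0,0,0,0.02,0,30],[0,0,0,0,0,0,30]]]'

```text
time: 7.87
tool_pos: [0.6167, -0.0911, 0.0113]
tcp_rot: [0.321, -3.125, -0.0]
wrist_force: [-0.8, -0.7, -0.4]
width: 0.35
grip_force: 0.0
```

play_rows --moves '[[[0,0,0,0,0.01,0,30],[0,0,0,0,0.01,0,30],[0,0,0,0,0,0,30]]]'

```text
time: 8.12
tool_pos: [0.6164, -0.0896, 0.0113]
tcp_rot: [-0.32, 3.125, -0.0]
wrist_force: [0.9, -1.0, 0.6]
width: 0.35
grip_force: 0.3
```

play_rows --moves '[[[0,0,0,0,0.01,0,30],[0,0,0,0,0.01,0,30],[0,0,0,0,0,0,30]]]'

```text
time: 8.37
tool_pos: [0.6161, -0.0876, 0.0113]
tcp_rot: [-0.32, 3.125, -0.0]
wrist_force: [0.2, -1.3, 0.6]
width: 0.354
grip_force: 0.5
```

play_rows --moves '[[[0,0,0,0,0.01,0,30],[0,0,0,0,0,0,30]]]'

```text
time: 8.53
tool_pos: [0.6157, -0.0869, 0.0113]
tcp_rot: [0.32, -3.125, 0.001]
wrist_force: [-0.3, -2.4, -1.1]
width: 0.348
grip_force: 1.1
```

play_rows --moves '[[[0,0,0,0,0.01,0,30],[0,0,0,0,0,0,30]]]'

```text
time: 8.7
tool_pos: [0.6153, -0.0867, 0.0113]
tcp_rot: [0.321, -3.125, 0.002]
wrist_force: [-0.2, -5.8, -0.3]
width: 0.352
grip_force: 2.6
```

play_rows --moves '[[[0,0,0,0,0.01,0,30],[0,0,0,0,0,0,30]]]'

```text
time: 8.87
tool_pos: [0.6151, -0.0866, 0.0113]
tcp_rot: [0.321, -3.124, 0.004]
wrist_force: [-1.1, -8.6, -0.7]
width: 0.35
grip_force: 4.0
```

play_rows --moves '[[[0,0,0,0,-0.06,0,30],[0,0,0,-0.1,0,0,30],[0,0,0,-0.1,0,0,30],[0,0,0,-0.05,0,0,30],[0,0,0,0,0,0,30]]]'

```text
time: 9.28
tool_pos: [0.6434, -0.0849, 0.0117]
tcp_rot: [-0.321, 3.123, -0.0]
wrist_force: [-0.4, -0.4, 0.1]
width: 0.351
grip_force: 0.0
```

play_rows --moves '[[[0,0,0,-0.02,0,0,30],[0,0,0,-0.02,0,0,30],[0,0,0,0,0,0,30]]]'

```text
time: 9.53
tool_pos: [0.6452, -0.0844, 0.0112]
tcp_rot: [0.321, -3.125, -0.0]
wrist_force: [0.3, -0.0, 0.4]
width: 0.351
grip_force: 0.0
```

play_rows --moves '[[[0,0,0,-0.01,0,0,30],[0,0,0,-0.01,0,0,30],[0,0,0,0,0,0,30]]]'

```text
time: 9.78
tool_pos: [0.6466, -0.0843, 0.0112]
tcp_rot: [0.32, -3.124, -0.0]
wrist_force: [-0.6, 0.1, -0.6]
width: 0.347
grip_force: 0.3
```

play_rows --moves '[[[0,0,0,-0.02,0,0,30],[0,0,0,-0.01,0,0,30],[0,0,0,0,0,0,30]]]'

```text
time: 10.03
tool_pos: [0.6499, -0.084, 0.0111]
tcp_rot: [0.32, -3.125, 0.001]
wrist_force: [-1.6, -1.2, -0.4]
width: 0.351
grip_force: 0.9
```

play_rows --moves '[[[0,0,0,-0.01,0,0,30],[0,0,0,-0.01,0,0,30],[0,0,0,0,0,0,30]]]'

```text
time: 10.28
tool_pos: [0.6512, -0.0838, 0.0111]
tcp_rot: [0.321, -3.123, 0.001]
wrist_force: [-3.9, -3.6, 1.1]
width: 0.347
grip_force: 2.2
```

play_rows --moves '[[[0,0,0,-0.01,0,0,30],[0,0,0,0,0,0,30]]]'

```text
time: 10.45
tool_pos: [0.6512, -0.0838, 0.0111]
tcp_rot: [0.321, -3.121, 0.001]
wrist_force: [-6.5, -4.0, 3.3]
width: 0.351
grip_force: 3.5
```

play_rows --moves '[[[0,0,0,-0.02,0,0,30],[0,0,0,0,0.02,0,30],[0,0,0,0,0,0,30]]]'

```text
time: 10.7
tool_pos: [0.6512, -0.0825, 0.0107]
tcp_rot: [0.321, -3.118, 0.003]
wrist_force: [-9.2, -8.8, 4.6]
width: 0.349
grip_force: 5.7
```

play_rows --moves '[[[0,0,0,0,0.02,0,30],[0,0,0,0,0,0,30]]]'

```text
time: 10.87
tool_pos: [0.6509, -0.0812, 0.0104]
tcp_rot: [0.322, -3.118, 0.004]
wrist_force: [-9.3, -9.6, 2.3]
width: 0.349
grip_force: 6.5
```

play_rows --moves '[[[0,0,0,0.05,0,0,30],[0,0,0,0,0.02,0,30],[0,0,0,0,0.01,0,30],[0,0,0,0,0,0,30]]]'

```text
time: 11.2
tool_pos: [0.6485, -0.0805, 0.0114]
tcp_rot: [0.322, -3.125, 0.008]
wrist_force: [-1.2, -14.7, -1.3]
width: 0.354
grip_force: 6.7
```

```bash
cat > look.py <<'E'
from h import *
import sys
from workcell import vision
p,R,s=now();d=p[:2]-[.659,.001];a=np.radians(11.6);print("tcp jig",d@[np.cos(a),np.sin(a)],d@[-np.sin(a),np.cos(a)],p,s["wrist_force"],np.degrees(yawof(R)))
n=sys.argv[1];c=vision.read_camera("side");cv2.imwrite(f"pics/{n}.png",cv2.resize(c["image"][190:280,260:380,::-1],(800,600),interpolation=cv2.INTER_CUBIC));np.savez(n+".npz",**c)
E
python3 look.py l1
```

```text
tcp jig -0.026688888168406776 -0.07775958054993688 [ 0.64849196 -0.08053791  0.01136502] [ -1.24876246 -14.66790668  -1.33283496] 101.78035522032472
```

View pics/l1.png

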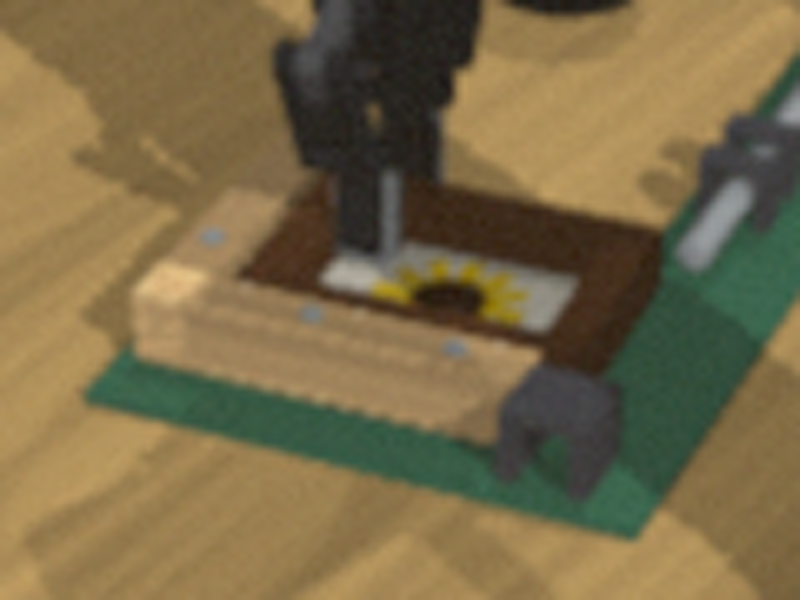

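play_rows --moves '[[[0,0,0,0,-0.08,0,30],[0,0,0,0.17,0,0,30],[0,0,0,0.17,0,0,30],[0,0,0,0,0,0,30],[0,0,0,0,0.03,0,30]]]'

```text
time: 11.67
tool_pos: [0.6166, -0.0886, 0.0115]
tcp_rot: [-0.318, 3.124, 0.001]
wrist_force: [-0.6, -2.5, -0.5]
width: 0.347
grip_force: 1.4
```

play_rows --moves '[[[0,0,0,0,0.02,0,30],[0,0,0,0,0.01,0,30],[0,0,0,0,0.01,0,30],[0,0,0,0,0,0,30]]]'

```text
time: 12.0
tool_pos: [0.6157, -0.087, 0.0116]
tcp_rot: [0.323, -3.124, 0.006]
wrist_force: [-4.6, -12.1, 1.2]
width: 0.351
grip_force: 5.0
```

```bash
python3 look.py l2
```

```text
tcp jig -0.06012303477950241 -0.07752146963982974 [ 0.61569282 -0.08702753  0.01155091] [ -4.6204708  -12.12279404   1.19316837] 101.79888482941857
```

play_rows --moves '[[[0,0,0,0,-0.07,0,30],[0,0,0,-0.15,0,0,30],[0,0,0,-0.15,0,0,30],[0,0,0,-0.03,0,0,30],[0,0,0,0,0,0,30]]]'

```text
time: 12.47
tool_pos: [0.651, -0.0843, 0.0117]
tcp_rot: [-0.321, 3.123, 0.0]
wrist_force: [-0.3, -0.0, -0.9]
width: 0.346
grip_force: 0.0
```

play_rows --moves '[[[0,0,0,-0.02,0,0,30],[0,0,0,-0.01,0,0,30],[0,0,0,-0.01,0,0,30],[0,0,0,0,0,0,30]]]'

```text
time: 12.8
tool_pos: [0.6525, -0.0839, 0.0111]
tcp_rot: [0.32, -3.124, -0.001]
wrist_force: [-0.9, 0.2, -0.3]
width: 0.353
grip_force: 0.3
```

```bash
python3 look.py l3
```

```text
tcp jig -0.02347093387339664 -0.08187812472551165 [ 0.65247234 -0.08392527  0.01111577] [-0.88285746  0.1806521  -0.2782248 ] 101.70295029560337
```

play_rows --moves '[[[0,0,0,-0.01,0,0,30],[0,0,0,-0.01,0,0,30],[0,0,0,0,0,0,30]]]'

```text
time: 13.1
tool_pos: [0.6526, -0.0838, 0.0111]
tcp_rot: [0.32, -3.12, -0.001]
wrist_force: [-7.8, -1.5, 4.2]
width: 0.348
grip_force: 3.5
```

play_rows --moves '[[[0,0,0,-0.02,0,0,30],[0,0,0,0,0,0,30]]]'

```text
time: 13.27
tool_pos: [0.6529, -0.0835, 0.0109]
tcp_rot: [0.321, -3.117, -0.002]
wrist_force: [-10.6, -0.8, 9.6]
width: 0.35
grip_force: 5.6
```

```bash
python3 look.py l4
```

```text
tcp jig -0.022911853545420514 -0.08151637937630431 [ 0.65294726 -0.0834585   0.01086757] [-10.58070717  -0.82464203   9.57812748] 101.7448385043689
```

play_rows --moves '[[[0,0,0,0.15,0,0,30],[0,0,0,0.15,0,0,30],[0,0,0,0,0.03,0,30],[0,0,0,0,0.02,0,30],[0,0,0,0,0,0,30]]]'

```text
time: 13.73
tool_pos: [0.6271, -0.0844, 0.0115]
tcp_rot: [-0.32, 3.124, -0.001]
wrist_force: [-0.6, -0.7, 0.9]
width: 0.35
grip_force: 0.3
```

play_rows --moves '[[[0,0,0,0,0.01,0,30],[0,0,0,0,0.01,0,30],[0,0,0,0,0,0,30]]]'

```text
time: 13.98
tool_pos: [0.6273, -0.0842, 0.0115]
tcp_rot: [-0.322, 3.124, -0.005]
wrist_force: [-0.2, -8.0, -1.3]
width: 0.354
grip_force: 3.6
```

```bash
python3 look.py l5
```

```text
tcp jig -0.04819699111104707 -0.07707475431667252 [ 0.62728545 -0.08419187  0.01154061] [-0.15300419 -7.98226286 -1.25674005] 101.75400589742158
```

```bash
python3 - <<'E'
from h import *
p,R,s=now();y=np.radians(101.7)
e=np.array([np.cos(y),np.sin(y)])
K=jig(-.13,-.299);print(K,s["q"][5])
q0=p[:2]-.006*e   # commanded overshoot backed off separately
a=[((*q0,p[2]),y)]+line((*q0,p[2]),y,(*q0,.1),y,3)+line((*q0,.1),y,(*K,.1),y,6)
plan(a,p,R,34,2)
E
```

```text
[ 0.59177752 -0.31803313] -1.9450758616701536
[[-0.01, 0.0, 0.0, 0.0, -0.06, 0.0, 34], [0.0, 0.0, 0.0, 0.0, 0.0, -0.29, 34], [0.0, 0.0, 0.0, 0.0, 0.0, -0.3, 34], [0.0, 0.0, 0.0, 0.0, 0.0, -0.29, 34], [0.0, 0.0, 0.0, 0.14, -0.36, -0.01, 34]]
[[0.0, 0.0, 0.0, 0.13, -0.36, 0.0, 34], [0.0, 0.0, 0.0, 0.14, -0.36, 0.0, 34], [0.0, 0.0, 0.0, 0.14, -0.36, 0.0, 34], [0.0, 0.0, 0.0, 0.14, -0.36, 0.0, 34], [0.0, 0.0, 0.0, 0.13, -0.36, 0.0, 34]]
max shift 0.38639358172723315 turn 0.01
```

play_rows --moves '[[[0,0,0,0,-0.09,0,30],[0,0,0,0,0,-0.1,30],[0,0,0,0,0,-0.3,30],[0,0,0,0,0,-0.3,30],[0,0,0,0,0,-0.18,34]]]'

```text
time: 14.45
tool_pos: [0.6303, -0.0913, 0.1033]
tcp_rot: [-0.319, 3.121, -0.001]
wrist_force: [0.0, -0.1, 0.2]
width: 0.402
grip_force: 0.0
```

play_rows --moves '[[[0,0,0,0.14,-0.36,0,34],[0,0,0,0.13,-0.36,0,34],[0,0,0,0.14,-0.36,0,34],[0,0,0,0.14,-0.36,0,34],[0,0,0,0.14,-0.36,0,34]]]'

```text
time: 14.87
tool_pos: [0.5976, -0.2829, 0.1007]
tcp_rot: [-0.321, 3.123, -0.001]
wrist_force: [0.6, -0.4, 1.1]
width: 0.4
grip_force: 0.0
```

play_rows --moves '[[[0,0,0,0.13,-0.36,0,34],[0,0,0,0,0,0,34],[0,0,0,0,0,0,34],[0,0,0,0,0,0,34]]]'

```text
time: 15.2
tool_pos: [0.592, -0.3192, 0.0998]
tcp_rot: [-0.319, 3.124, 0.001]
wrist_force: [0.5, 0.2, 0.7]
width: 0.4
grip_force: 0.0
```

```bash
python3 - <<'E'
from h import *
from workcell import vision
C={}
for n in("top","side","wrist"):
    c=vision.read_camera(n);np.savez(n+"2.npz",**c);C[n]=c
p,R,s=now();print(p,np.degrees(yawof(R)))
w=C["wrist"];im=w["image"];hsv=cv2.cvtColor(im,cv2.COLOR_RGB2HSV).astype(int)
red=(((hsv[...,0]<6)|(hsv[...,0]>174))&(hsv[...,1]>150)&(hsv[...,2]>60)).astype(np.uint8)
n,l,st,ce=cv2.connectedComponentsWithStats(red);print([(st[i].tolist(),ce[i].round(1).tolist()) for i in range(1,n) if st[i,4]>60])
a=C["top"]["image"][165:285,310:510];b=C["side"]["image"][190:280,260:410]
cv2.imwrite("pics/m2.png",np.vstack([cv2.resize(a,(800,480),interpolation=cv2.INTER_CUBIC)])[...,::-1]);cv2.imwrite("pics/w2.png",im[...,::-1])
# frame vs fence from depth
P=cloud(C["top"]);h2=cv2.cvtColor(C["top"]["image"],cv2.COLOR_RGB2HSV).astype(int)
for n in("top","side"):
    c=C[n];P=cloud(c);h2=cv2.cvtColor(c["image"],cv2.COLOR_RGB2HSV).astype(int)
    d=P[...,:2]-[.659,.001];t=np.radians(11.6);X=d@[np.cos(t),np.sin(t)];Y=d@[-np.sin(t),np.cos(t)]
    m=(X>-.15)&(X<.03)&(Y>-.12)&(Y<.03)&(P[...,2]>.02)&(P[...,2]<.031)&(h2[...,2]<95)&(h2[...,1]>80)&(h2[...,0]<22)
    q=np.c_[X[m],Y[m]].astype(np.float32)*1000
    print(n,m.sum(),cv2.minAreaRect(q),np.percentile(q,[1,99],axis=0))
E
```

```text
[ 0.59199636 -0.3177964   0.09937433] 101.79950673997052
[([459, 0, 40, 59, 2047], [480.0, 27.2]), ([310, 238, 28, 47, 1000], [324.0, 261.6]), ([630, 407, 10, 52, 344], [635.6, 432.7])]
top 913 ((-58.19293212890625, -37.7080078125), (128.8348388671875, 131.93667602539062), 82.56060028076172) [[-120.1696283   -91.24832214]
 [  -0.44570515   -1.68137726]]
side 551 ((-63.01923370361328, -43.96459197998047), (97.68253326416016, 129.3334197998047), 88.08989715576172) [[-1.18313602e+02 -8.86284943e+01]
 [ 7.00121559e-02 -4.99895334e+00]]
```

View pics/m2.png

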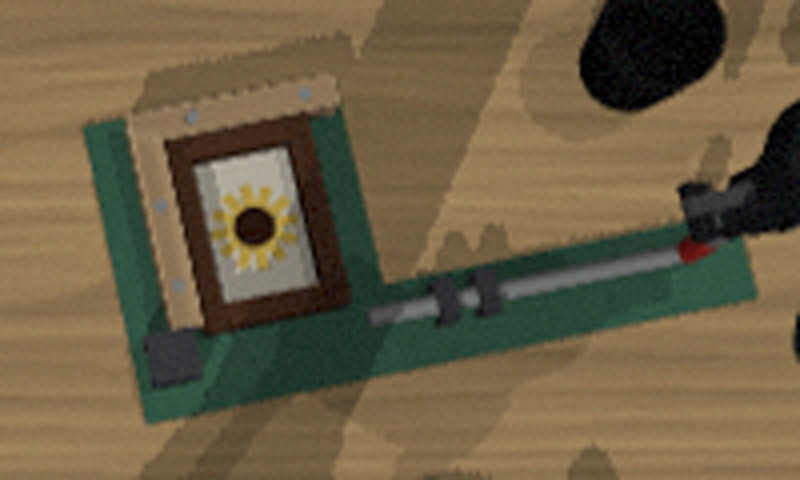

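View pics/w2.png

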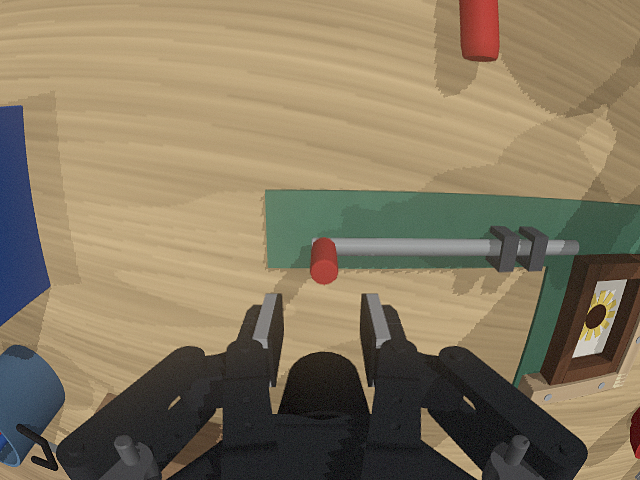

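The top crop shows the frame in the fence corner with no visible gap, and the bolt still drawn back. The wrist view shows the knob top near (324,272), midway between the fingers at 272 and 375. I'll check the knob's position with a wrist ray and confirm the cup is clear.

```bash
python3 - <<'E'
from h import *
c=dict(np.load("wrist2.npz"));f=c["K"][0,0]
def wr(u,v,z):
    d=np.array([u-c["K"][0,2],v-c["K"][1,2]]);r=np.hypot(*d);th=r/f;k=np.array([*(d/r*np.sin(th)),np.cos(th)])
    o=-c["R"].T@c["t"];w=c["R"].T@k;return o+w*(z-o[2])/w[2]
k=wr(324,271,.056);print("knob top",k)
p,R,s=now();print("tool-frame offset",R.T@(k-p))
P=cloud(dict(np.load("top2.npz")));T=dict(np.load("top0.npz"));
print("cup top",onplane(T,[(480,165)],.075))
E
```

```text
knob top [ 0.59274646 -0.31673053  0.056     ]
tool-frame offset [-0.00094846  0.00086508  0.04337492]
cup top [[ 0.72711444 -0.30270076]]
```

play_rows --moves '[[[0,0,0,0,0,0.2,34],[0,0,0,0,0,0.25,34],[0,0,0,0,0,0.18,34],[0,0,0,0,0,0,34],[0,0,0,0,0,0,34]]]'

```text
time: 15.77
tool_pos: [0.5907, -0.3174, 0.0349]
tcp_rot: [0.323, -3.122, -0.003]
wrist_force: [0.9, 0.1, 1.3]
width: 0.398
grip_force: 0.0
```

play_rows --moves '[[[0,0,0,0,0.05,0,34],[0,0,0,0,0.05,0,34],[0,0,0,0,0.1,0,34],[0,0,0,0,0.1,0,34],[0,0,0,0,0,0,34]]]'

```text
time: 16.18
tool_pos: [0.586, -0.2885, 0.0377]
tcp_rot: [-0.322, 3.123, -0.001]
wrist_force: [0.9, 0.0, -0.9]
width: 0.398
grip_force: 0.0
```

```bash
cat > knob.py <<'E'
from h import *
from workcell import vision
for n in("side","wrist"):
    c=vision.read_camera(n);np.savez(n+"3.npz",**c)
    hsv=cv2.cvtColor(c["image"],cv2.COLOR_RGB2HSV).astype(int)
    red=(((hsv[...,0]<6)|(hsv[...,0]>174))&(hsv[...,1]>150)&(hsv[...,2]>60)).astype(np.uint8)
    k,l,st,ce=cv2.connectedComponentsWithStats(red);print(n,[(st[i].tolist(),ce[i].round(1).tolist()) for i in range(1,k) if st[i,4]>20])
    if n=="side":
        P=cloud(c)
        for i in range(1,k):
            if 20<st[i,4]<120 and st[i,0]>330 and st[i,1]<260:
                d=np.median(P[l==i],0)[:2]-[.659,.001];t=np.radians(11.6);print("knob jig",d@[np.cos(t),np.sin(t)],d@[-np.sin(t),np.cos(t)])
p,R,s=now();print(p,s["wrist_force"],s["grip_force"])
cv2.imwrite("pics/k%d.png"%(s["time"]*100),c["image"][...,::-1])
E
python3 knob.py; ls pics
```

```text
side [([430, 216, 44, 17, 424], [451.4, 224.0]), ([184, 234, 43, 36, 1149], [205.5, 250.0])]
wrist [([448, 0, 54, 37, 1630], [475.1, 15.2]), ([281, 280, 39, 72, 2214], [301.5, 316.9])]
[ 0.58532995 -0.28907811  0.03687079] [ 0.22613414 -0.53982207 -0.29972864] 0.0
c1.png
k1628.png
l1.png
l2.png
l3.png
l4.png
l5.png
m2.png
side0.png
side1.png
top0.png
top1.png
w0.png
w2.png
```

play_rows --moves '[[[0,0,0,0,0.1,0,34],[0,0,0,0,0.15,0,34],[0,0,0,0,0.15,0,34],[0,0,0,0,0.1,0,34],[0,0,0,0,0.05,0,34]]]'

```text
time: 16.7
tool_pos: [0.5741, -0.2343, 0.0365]
tcp_rot: [-0.322, 3.125, 0.0]
wrist_force: [1.6, -2.1, 0.4]
width: 0.398
grip_force: 1.3
```

```bash
python3 knob.py
```

```text
side [([430, 216, 44, 17, 424], [451.4, 224.0]), ([184, 234, 43, 36, 1152], [205.7, 250.0])]
wrist [([326, 0, 58, 26, 1176], [354.4, 9.9]), ([280, 283, 39, 72, 2252], [300.9, 319.6]), ([608, 449, 32, 31, 721], [626.6, 466.5])]
[ 0.57350813 -0.23423872  0.03603001] [ 0.26241395 -0.95110374 -0.14663702] 0.0
```

play_rows --moves '[[[0,0,0,0,0.1,0,34],[0,0,0,0,0.15,0,34],[0,0,0,0,0.1,0,34],[0,0,0,0,0.08,0,34],[0,0,0,0,0,0,34]]]'

```text
time: 17.22
tool_pos: [0.5647, -0.192, 0.0359]
tcp_rot: [0.322, -3.124, -0.002]
wrist_force: [-0.3, -0.5, 0.3]
width: 0.397
grip_force: 0.0
```

play_rows --moves '[[[0,0,0,0,0.03,0,34],[0,0,0,0,0.02,0,34],[0,0,0,0,0,0,34]]]'

```text
time: 17.47
tool_pos: [0.5641, -0.1889, 0.036]
tcp_rot: [0.32, -3.124, -0.001]
wrist_force: [0.2, 0.2, 0.6]
width: 0.398
grip_force: 0.1
```

play_rows --moves '[[[0,0,0,0,0.02,0,34],[0,0,0,0,0.02,0,34],[0,0,0,0,0,0,34]]]'

```text
time: 17.72
tool_pos: [0.5637, -0.1865, 0.0361]
tcp_rot: [0.321, -3.125, 0.003]
wrist_force: [0.4, -6.0, -1.8]
width: 0.398
grip_force: 2.9
```

play_rows --moves '[[[0,0,0,0,0.02,0,34],[0,0,0,0,0.02,0,34],[0,0,0,0,0,0,34]]]'

```text
time: 17.97
tool_pos: [0.5637, -0.1861, 0.0362]
tcp_rot: [-0.322, 3.123, -0.012]
wrist_force: [1.9, -17.9, -7.5]
width: 0.397
grip_force: 9.0
```

play_rows --moves '[[[0,0,0,0,0.02,0,34],[0,0,0,0,0,0,34],[0,0,0,0,0,0,34]]]'

```text
time: 18.22
tool_pos: [0.5637, -0.186, 0.0362]
tcp_rot: [-0.322, 3.123, -0.016]
wrist_force: [2.2, -23.4, -9.9]
width: 0.396
grip_force: 11.7
```

play_rows --moves '[[[0,0,0,0,-0.09,0,34],[0,0,0,0,-0.08,0,34],[0,0,0,0,0,0,34],[0,0,0,0,0,-0.2,34],[0,0,0,0,0,-0.35,34]]]'

```text
time: 18.63
tool_pos: [0.5618, -0.1938, 0.0868]
tcp_rot: [0.319, -3.116, -0.009]
wrist_force: [-1.1, 0.7, 0.0]
width: 0.397
grip_force: 0.0
```

play_rows --moves '[[[0,0,0,0,0,-0.35,34],[0,0,0,0.1,-0.35,-0.1,34],[0,0,0,0.1,-0.35,0,34],[0,0,0,0,0,0,34],[0,0,0,0,0,0,34]]]'

```text
time: 19.05
tool_pos: [0.5606, -0.2694, 0.1368]
tcp_rot: [-0.316, 3.125, 0.001]
wrist_force: [0.1, 1.1, 0.8]
width: 0.395
grip_force: 0.0
```

```bash
python3 - <<'E'
from h import *
from workcell import vision
C={n:vision.read_camera(n) for n in("top","side")}
for n,c in C.items():
    P=cloud(c);h=cv2.cvtColor(c["image"],cv2.COLOR_RGB2HSV).astype(int)
    d=P[...,:2]-[.659,.001];t=np.radians(11.6);X=d@[np.cos(t),np.sin(t)];Y=d@[-np.sin(t),np.cos(t)]
    m=(X>-.15)&(X<.03)&(Y>-.12)&(Y<.005)&(P[...,2]>.02)&(P[...,2]<.031)&(h[...,2]<95)&(h[...,1]>80)&(h[...,0]<22)
    print(n,np.percentile(np.c_[X[m],Y[m]]*1000,[1,99],axis=0).round(1).tolist())
    r=((h[...,0]<6)|(h[...,0]>174))&(h[...,1]>150)&(h[...,2]>60)&(abs(X+.13)<.03)&(P[...,2]>.02)&(P[...,2]<.065)
    print(" knob",r.sum(),np.median(X[r]),np.median(Y[r]))
p,R,s=now();print(p,s["time"])
a=cv2.resize(C["top"]["image"][165:285,310:510],(480,288));b=cv2.resize(C["side"]["image"][170:290,260:440],(480,312))
cv2.imwrite("pics/end.png",np.vstack([a,b])[...,::-1])
E
```

```text
top [[-119.9, -91.4], [-0.3, -2.5]]
 knob 49 -0.1316451912198241 -0.17039002517336607
side [[-118.3, -88.2], [0.1, -6.2]]
 knob 74 -0.12993472754119048 -0.16623925549398444
[ 0.56005653 -0.2675067   0.13558816] 19.15
```

View pics/end.png

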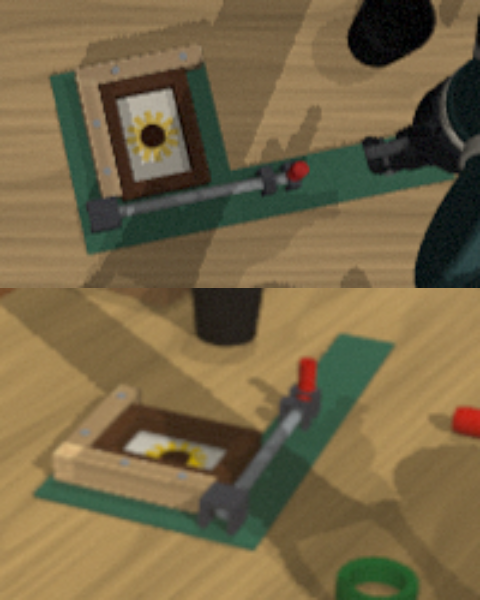

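The bolt is in its keeper, with the bar from (120,210) to the knob at (298,172) in the top crop. The frame sits square in the corner and the gripper is clear, so I'm handing in.

```bash
python3 -c "
from workcell import bot
print(bot.finish_job())"
```

```text
the job is handed in; nothing more can be done
None
```

The sunflower frame is flush in the jig corner, picture up, and the bolt is pushed to its stop in the keeper; I handed the job in at about 19 s of the 62 s allowed, and no verdict came back.

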